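# Offer the cookie tray

## Robot

A 7-joint arm with a two-finger parallel gripper is mounted at the origin on the work surface. World frame = base frame: x ahead of the robot, y to its left, z up, the work surface at z = 0. Lengths are in mm, angles in rad, forces in N, time in s.
With the tool pointing down it reaches from about 400 to 875 mm from the base axis. Payload 4.4 kg.
Tool frame: the origin (TCP) lies at the very end of the fingers, on their centre line; the grasp point (between the pads) lies 19 mm behind it; y points along the fingers, z is the direction in which the jaws open and shut, and the axes are right-handed (so a half turn about y gives the same grasp; the last joint's range is limited). The gripper opens to 85 mm and grips with 20 to 120 N. Pads are 22 mm wide; open, the fingers measure 114 mm over their backs; the gripper's body (76 mm by 85 mm) begins 54 mm behind the grasp point. The pads swing forward as they close: fully open they stand 13 mm farther back than shut.
Start: joints at [-1.279, 0.628, 0.038, 1.517, -0.027, 0.996, -0.02], TCP at [227.617, 608.858, 231.313] pointing down, gripper open.
Joint ranges: [-3.06, 3.06], [-0.37, 2.12], [-1.25, 1.32], [0.18, 2.47], [-1.1, 4.24], [0.23, 1.98], [-2.94, 2.94]. Speed limits (rad/s): [2.57, 2.57, 3.14, 3.14, 3.14, 3.14, 3.14].

## Interface

Orientations are given as a rotation vector (axis times angle).
In Python, from station import arm gives the robot as it stands.
- The arm moves only by the tool move_arm, never from a script. Its argument "steps" is a list of rows, each an object with "jaw": the finger opening in mm, from 0 to 85.4; "offset": the shift along the tool's x, y, z in mm, a list of three; "spin": the turn about the tool's y in rad. A call has 1 to 5 rows; each row is the pose to reach, as a shift and turn from the pose commanded when the call began, along the tool's axes at that moment; what a row does not reach only later rows make up. A row lasts 1/8 s, in which the tool goes at most 62.5 mm and 10.7 degrees, less where a joint would pass 70% of its speed; a pose out of reach is approached as far as the arm can. A call with a gripper value outside its range is refused whole. The fingers move at their own pace and stop on an object; the grip force is fixed at half the most. Time passes only in rows, so rows that repeat a pose let the fingers close. It gives the time, the measured TCP pose, the force and the opening at its end, in the units of the state.
- arm.get_state(): the state, without advancing time (a new reading comes with each control period).
- arm.get_image(name): name is "scene" or "top" or "wrist"; returns a dict with "color" (400x640x3 uint8, red, green, blue), "fx", "fy", "cx", "cy" (pixels), "k1" (the pictures are not rectified: a ray, as slopes to the right and down, at radius r is drawn at 1 + k1 r^2 times it, then the intrinsics apply), "rvec" (rotation vector, rad) and "tvec" (3), from world to camera coordinates, as OpenCV has them. Camera axes: x right, y down, z forward; pixel columns grow to the right and rows downward; lengths in mm; the calibration is good to about 2 mm. A picture is of the moment at which its call begins. There is no depth.
- arm.close_job(): hands the job in, once; it reports no verdict.
The state is a dict: "time_s": time; "qpos": joint angles; "joint_vel": joint speeds; "tau": joint torques, N m; "position": TCP position; "orientation": TCP orientation; "ft_force": force on the tool from outside, world axes, zero at the start; "ft_torque": the same for the moment, N m; "opening": opening from 0.0 (shut) to 1.0 (fully open).
Only numpy, scipy, OpenCV 4.12 (cv2) and the standard library are available. Lean on these libraries where they do the work, as an engineer would, in place of code of your own. Each camera call takes 0.05 s, during which the arm holds its last target. There are 200 camera calls.

## Task

Take the wooden lid off the wide, low cookie pot and set it down gently, knob up, in the middle of the round cork mat. Then lift the cookie tray out of the pot by its grip with all three cookies still on it and finish while holding it in the gripper, steady and level in the air, its underside at least 5 cm above the pot's rim, clear of everything else. Leave everything else on the counter where it is.

Things in the scene. Friction and masses are not known exactly. Their poses are not given: they have to be found in the camera images.
- pot: The wide, low white ceramic cookie pot, round, 170 mm outside diameter, 160 mm bore, 95 mm high, wall 5 mm; loose, about 1.3 kg. Origin at the centre of its underside, z up; inner floor 6 mm and rim 95 mm above the origin.
- lid: The cookie pot's loose wooden lid, 0.18 to 0.35 kg: disc 176 mm across, plug 140 mm across beneath it (10 mm play in the bore), round knob on top. Origin at the centre of the plug's underside, z up along the knob. Heights above the origin: plug 0-8 mm, disc 8-18, neck (18 mm diameter) 18-30, knob (30 mm diameter, straight-sided) 30-52. On the pot the origin is 87 mm above the counter.
- rack: Round steel cookie tray inside the pot, 136 mm across, 0.20-0.33 kg, floor 4 mm thick, lip 10 mm high; a thin post in its middle carries a dark wooden grip block, 30 mm (x) by 14 mm (y), 45 to 71 mm above the origin: pinch it across y. Origin at the centre of the underside, z up. It starts on the pot's floor under the lid, at any yaw; three cookies lie loose on it.
- mat: Round cork mat fixed on the counter, 210 mm diameter, 4 mm thick. Origin at the centre of its underside; its top is 4 mm above.
- jar: Another lidded jar, to be left alone: slim and tall, white ceramic with a wooden lid and knob in one piece, 100 mm diameter (lid 104 mm), 152 mm high over the knob. Origin at the centre of its underside.
- cup: Bystander: white coffee mug, 64 mm diameter, 58 mm high. Origin under its centre.
- sugar: Bystander: steel sugar bowl, 72 mm diameter, 45 mm high. Origin under its centre.
- bottle: Bystander: green glass bottle, 56 mm diameter, 190 mm high. Origin under its centre.
- pitcher: Bystander: steel milk pitcher with a handle, 76 mm diameter, 95 mm high. Origin under its centre.
- spoon: Bystander: steel spoon lying flat, 140 mm long.
- napkins: Bystander: black napkin holder, 100 x 130 mm, 112 mm high. Origin under its centre.
- cookie0: One of three like cookies lying loose on the tray's floor, 40 mm diameter, 13 mm high, 25 g, its centre about 42 mm from the tray's centre. Origin at the centre of its underside.
- cookie1: One of three like cookies lying loose on the tray's floor, 40 mm diameter, 13 mm high, 25 g, its centre about 42 mm from the tray's centre. Origin at the centre of its underside.
- cookie2: One of three like cookies lying loose on the tray's floor, 40 mm diameter, 13 mm high, 25 g, its centre about 42 mm from the tray's centre. Origin at the centre of its underside.
There are look-alikes about, which are no part of the job. Several things have the shape of the mat; the one meant has the colours described above. Of the things shaped like the lid, the wooden one is meant.

How it is judged:
By the outcome, as a careful person would: the job done as asked, in the order asked, and still so for the second after the job is handed in, while the arm keeps its last pose, push and grip.
It also fails if it takes over 69 s, if anything falls off the work surface, if the arm or the gripper's body presses on something with over 40 N, if the wrist force passes 120 N, or if a joint passes its speed limit or range.

## Working session

There is one attempt and no reset: what is moved stays moved. The work goes in short steps, Python scripts to look and compute and a tool call to move; the robot and the scene stay as the last step left them, time stands still between calls to the robot, and variables do not carry over. Pictures are saved under pics/ and viewed, about 8 in all and at most 12, crops included, and the job is handed in when it is done.

Besides the shell and the picture viewer there is one more tool, called after "Emit:" as a command line: name --argument value ..., lists and objects as JSON in quotes. move_arm: Moves the arm, as the interface text tells. Its arguments: {"type":"object","properties":{"steps":{"type":"array","items":{"type":"object","properties":{"jaw":{"type":"number"},"offset":{"type":"array","items":{"type":"number"}},"spin":{"type":"number"}}}}},"required":["steps"]}

```bash
ls; mkdir -p pics
cat > h.py <<'E'
import numpy as np, cv2
from station import arm
def snap(n,f=None):
    d=arm.get_image(n)
    if f: cv2.imwrite('pics/'+f,d['color'][:,:,::-1])
    return d
def rays(d,uv):
    uv=np.atleast_2d(np.array(uv,float)); p=np.c_[(uv[:,0]-d['cx'])/d['fx'],(uv[:,1]-d['cy'])/d['fy']]
    rd=np.linalg.norm(p,axis=1); r=rd.copy()
    for _ in range(30): r=rd/(1+d['k1']*r*r)
    p=p*(r/np.maximum(rd,1e-12))[:,None]
    R,_=cv2.Rodrigues(np.array(d['rvec'],float)); t=np.array(d['tvec'],float).ravel()
    return -R.T@t, np.c_[p,np.ones(len(p))]@R
def onz(d,uv,z):
    c,v=rays(d,uv); return c+v*((z-c[2])/v[:,2])[:,None]
def proj(d,P):
    R,_=cv2.Rodrigues(np.array(d['rvec'],float)); q=np.atleast_2d(P)@R.T+np.array(d['tvec'],float).ravel()
    p=q[:,:2]/q[:,2:]; p=p*(1+d['k1']*(p**2).sum(1))[:,None]
    return p*[d['fx'],d['fy']]+[d['cx'],d['cy']]
E
python3 - <<'E'
from h import *
a=snap('scene','s0.png');b=snap('top','t0.png')
for d in(a,b): print(rays(d,[320,200]),d['k1'],d['fx'])
s=arm.get_state();print(s)
print(cv2.Rodrigues(np.array(s['orientation']))[0].round(3))
E
```

```text
pics
(array([1405.86243905, -571.54321455, 1794.99962853]), array([[-0.45867676,  0.31275776, -0.83181383]])) 0.03522047644948283 470.24397312397355
(array([ 393.40321447,   98.80441462, 1383.91878795]), array([[ 0.09775335, -0.0049802 , -0.99530398]])) -0.013487021605026194 375.9624045855449
{'time_s': 0.1, 'qpos': array([-1.27881843,  0.62926442,  0.03846504,  1.51825709, -0.02702439,
        0.99631697, -0.02001265]), 'joint_vel': array([-9.63753687e-04, -1.68117657e-03, -2.78439781e-04, -1.51628924e-03,
       -6.08594608e-05,  5.85288211e-04, -1.39122267e-04]), 'tau': array([ 2.99546191e-03, -5.64541268e+01,  1.23072267e+00, -1.93974406e+01,
        1.13771239e-02,  5.44085138e-03, -5.79995998e-06]), 'position': array([227.40507515, 608.32358528, 230.47792164]), 'orientation': array([-1.55420625,  0.28106076, -0.28059031]), 'ft_force': array([ 0.03314485, -0.90260563,  0.43129121]), 'ft_torque': array([ 0.00830671,  0.03401316, -0.03639966]), 'opening': 0.9954551345832144}
[[ 0.937 -0.001  0.35 ]
 [-0.35  -0.002  0.937]
 [ 0.    -1.    -0.002]]
```

View pics/t0.png

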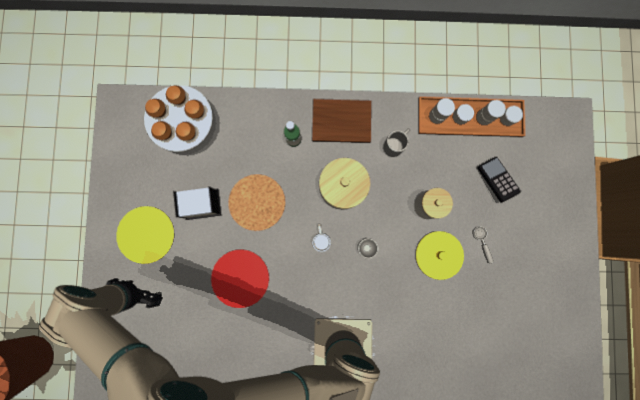

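View pics/s0.png

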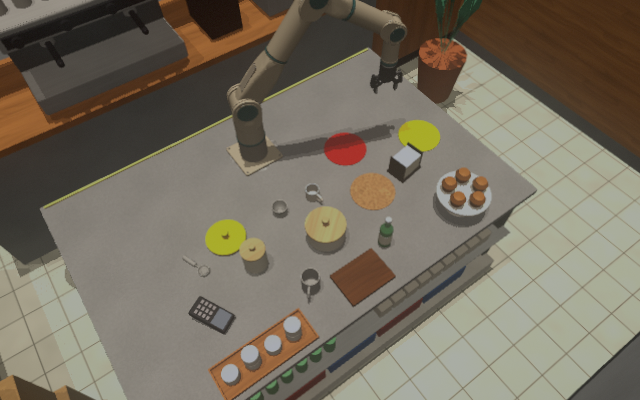

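Lid-shaped: (345,183) wooden on a wide pot, (440,255) yellow one on the counter, and the slim jar's lid at (437,203). The first fits. Mats: (257,202) cork, (145,235) yellow, (240,278) red. The cork one fits. I'll confirm both in one crop and measure.

Run:
```python
from h import *
b=snap('top'); im=b['color']; 
cv2.imwrite('pics/c1.png',cv2.resize(im[120:290,200:480,::-1],None,fx=2.8,fy=2.8,interpolation=3))
hsv=cv2.cvtColor(im,cv2.COLOR_RGB2HSV)
for u,v in((330,175),(345,182),(240,195),(257,202),(270,215)): print(hsv[v,u])
def reg(box,lo,hi,z):
    x0,y0,x1,y1=box; m=cv2.inRange(hsv[y0:y1,x0:x1],lo,hi); m=cv2.morphologyEx(m,cv2.MORPH_OPEN,np.ones((3,3)))
    c=max(cv2.findContours(m,0,2)[0],key=cv2.contourArea); c=cv2.convexHull(c).reshape(-1,2)+[x0,y0]
    P=onz(b,c,z)[:,:2]; (cc,r)=cv2.minEnclosingCircle(P.astype(np.float32)); e=cv2.fitEllipse(P.astype(np.float32)); print(cc,r,e)
reg((310,145,380,220),(15,60,80),(35,255,255),105)
reg((220,165,295,240),(5,80,50),(24,255,255),4)
print(onz(b,[345,182],139))
s=snap('scene'); print(onz(s,[325.5,221],139))
```

```text
[ 29  87 200]
[ 27  90 201]
[ 15 133 196]
[ 15 133 196]
[ 14 136 186]
(580.2540283203125, 10.935755729675293) 89.06349182128906 ((580.7454223632812, 11.130006790161133), (174.6077423095703, 177.57359313964844), 55.193843841552734)
(516.3287963867188, 325.8292541503906) 104.580810546875 ((516.3201904296875, 325.57330322265625), (207.836669921875, 208.4732208251953), 51.37656784057617)
[[578.24747761  10.43614777 139.        ]]
[[590.54842582   9.19070349 139.        ]]
```

View pics/c1.png

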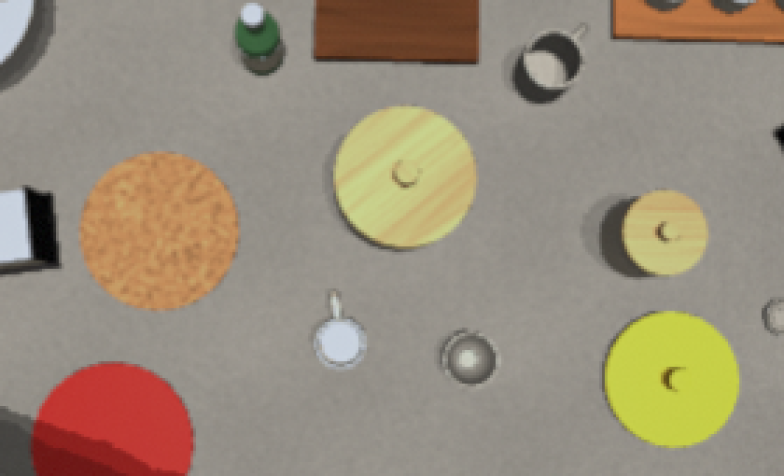

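The crop confirms both: a wooden lid on the pot, centred at (580,11), diameter 177, and the cork mat at (516,326), diameter 208. Both sizes match. Moving over to the knob.

Emit:
move_arm --steps '[{"jaw": 85, "offset": [45, -10, -36], "spin": 0.12}, {"jaw": 85, "offset": [90, -20, -73], "spin": 0.28}, {"jaw": 85, "offset": [136, -20, -110], "spin": 0.44}, {"jaw": 85, "offset": [182, -20, -147], "spin": 0.6}, {"jaw": 85, "offset": [228, -20, -184], "spin": 0.76}]'

```text
time_s: 0.82
position: [377.5, 355.0, 251.5]
orientation: [-1.388, 0.873, -0.873]
ft_force: [1.0, 0.4, 0.6]
opening: 0.995
```

```bash
cat >> h.py <<'E'
def to(x,y,z,az=None):
    s=arm.get_state(); R=cv2.Rodrigues(np.array(s['orientation']))[0]; a=np.degrees(np.arctan2(R[1,2],R[0,2]))
    print('t',s['time_s'],'pos',s['position'].round(1),'tilt',R[:,1].round(3),'zaxis az',a.round(1),'q',s['qpos'].round(2),'F',s['ft_force'].round(1),'op',round(s['opening'],3))
    print('offset',(R.T@(np.array([x,y,z])-s['position'])).round(1), 'spin', None if az is None else np.radians((a-az+90)%180-90).round(3))
E
python3 -c "
from h import *
to(580,11,230,0)"
```

```text
t 0.825 pos [377.5 355.  251.5] tilt [ 0.  0. -1.] zaxis az 25.7 q [-1.    0.43  0.27  1.86 -0.14  0.87 -0.21] F [1.  0.4 0.6] op 0.995
offset [397.8  21.4  33.5] spin 0.448
```

Emit:
move_arm --steps '[{"jaw": 85, "offset": [55, 0, 5], "spin": 0.1}, {"jaw": 85, "offset": [110, 0, 9], "spin": 0.2}, {"jaw": 85, "offset": [165, 0, 14], "spin": 0.3}, {"jaw": 85, "offset": [220, 0, 19], "spin": 0.4}, {"jaw": 85, "offset": [275, 0, 23], "spin": 0.45}]'

```text
time_s: 1.45
position: [518.5, 118.1, 251.3]
orientation: [-1.209, 1.208, -1.208]
ft_force: [1.2, 0.6, -0.6]
opening: 0.989
```

```bash
python3 -c "
from h import *
to(580,11,230,0)"
```

```text
t 1.45 pos [518.5 118.1 251.3] tilt [ 0.  0. -1.] zaxis az 0.1 q [-0.56  0.46  0.41  1.83 -0.23  0.9  -0.04] F [ 1.2  0.6 -0.6] op 0.989
offset [107.2  21.3  61.3] spin 0.001
```

Emit:
move_arm --steps '[{"jaw": 85, "offset": [45, 0, 25], "spin": 0}, {"jaw": 85, "offset": [90, 0, 50], "spin": 0}, {"jaw": 85, "offset": [107, 0, 61], "spin": 0}, {"jaw": 85, "offset": [107, 0, 61], "spin": 0}]'

```text
time_s: 1.95
position: [579.3, 11.6, 251.0]
orientation: [-1.21, 1.209, -1.209]
ft_force: [0.4, 1.7, -0.0]
opening: 0.993
```

Run:
```python
from h import *
to(580,11,115,0)
w=snap('wrist','w1.png'); print(proj(w,[[580,11,139],[580,11,105]]))
```

```text
t 1.95 pos [579.3  11.6 251. ] tilt [-0. -0. -1.] zaxis az 0.0 q [-0.33  0.53  0.41  1.7  -0.25  0.96  0.17] F [ 0.4  1.7 -0. ] op 0.993
offset [  0.6 136.    0.8] spin 0.001
[[316.65557608 199.93992148]
 [316.54908918 189.78411925]]
```

View pics/w1.png

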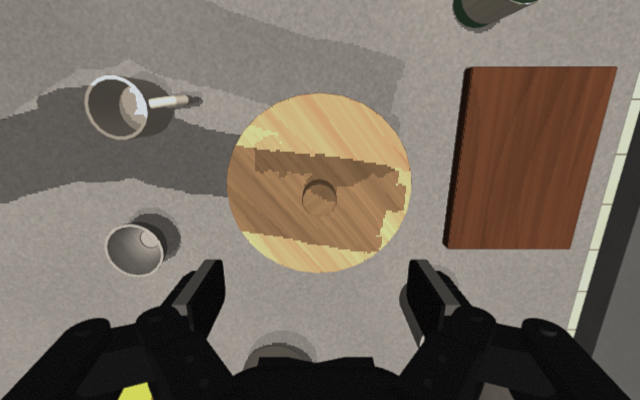

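The wrist view shows the lid disc from about (228..411, 93..273) and the knob at (319,198), almost between the fingers. Refining with the disc outline.

Run:
```python
from h import *
w=cv2.imread('pics/w1.png'); d=snap('wrist'); hsv=cv2.cvtColor(w,cv2.COLOR_BGR2HSV)
m=cv2.inRange(hsv[80:290,215:425],(10,70,60),(35,255,255)); m=cv2.morphologyEx(m,cv2.MORPH_OPEN,np.ones((5,5)))
c=max(cv2.findContours(m,0,2)[0],key=cv2.contourArea); c=cv2.convexHull(c).reshape(-1,2)+[215,80]
P=onz(d,c,105)[:,:2].astype(np.float32); print(cv2.minEnclosingCircle(P),cv2.fitEllipse(P))
for r in (13,15,17): pass
a=np.linspace(0,2*np.pi,24)
v=np.full(w.shape,0)
for z,col in((139,(255,0,0)),(117,(0,0,255))):
    for t in a: cv2.circle(w,tuple(int(q) for q in proj(d,[580+15*np.cos(t),11+15*np.sin(t),z])[0]),1,col,-1)
cv2.imwrite('pics/w1c.png',cv2.resize(w[140:260,260:380],None,fx=4,fy=4,interpolation=0))
```

```text
((581.1522216796875, 12.923139572143555), 87.37411499023438) ((581.1094970703125, 12.935249328613281), (173.9256591796875, 174.18402099609375), 171.2672882080078)
```

View pics/w1c.png

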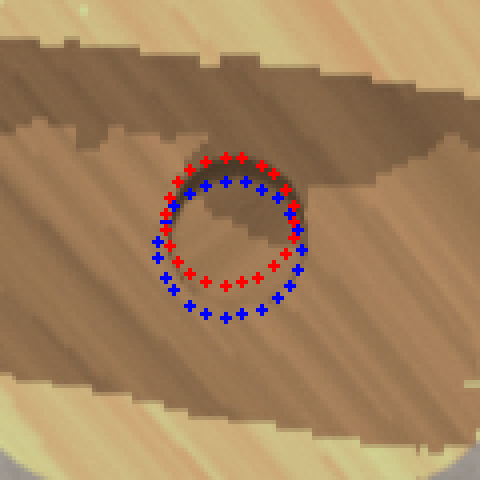

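Knob measured at (581,12.5). Descending.

Emit:
move_arm --steps '[{"jaw": 85, "offset": [-1, 45, 2], "spin": 0}, {"jaw": 85, "offset": [-1, 90, 2], "spin": 0}, {"jaw": 85, "offset": [-1, 120, 2], "spin": 0}, {"jaw": 85, "offset": [-1, 135, 2], "spin": 0}, {"jaw": 85, "offset": [-1, 140, 2], "spin": 0}]'

```text
time_s: 2.68
position: [580.8, 15.0, 111.0]
orientation: [-1.212, 1.206, -1.205]
ft_force: [-0.6, -0.1, 0.7]
opening: 0.998
```

Emit:
move_arm --steps '[{"jaw": 50, "offset": [0, 0, 0], "spin": 0}, {"jaw": 30, "offset": [0, 0, 0], "spin": 0}, {"jaw": 15, "offset": [0, 0, 0], "spin": 0}, {"jaw": 15, "offset": [0, 0, 0], "spin": 0}, {"jaw": 15, "offset": [0, 0, 0], "spin": 0}]'

```text
time_s: 3.3
position: [581.8, 13.6, 112.4]
orientation: [-1.209, 1.206, -1.208]
ft_force: [-0.9, 0.7, 6.0]
opening: 0.332
```

Emit:
move_arm --steps '[{"jaw": 15, "offset": [0, 0, 0], "spin": 0}, {"jaw": 15, "offset": [0, -4, 0], "spin": 0}, {"jaw": 15, "offset": [0, -10, 0], "spin": 0}, {"jaw": 15, "offset": [0, -20, 0], "spin": 0}, {"jaw": 15, "offset": [0, -35, 0], "spin": 0}]'

```text
time_s: 3.92
position: [580.8, 13.6, 146.9]
orientation: [-1.211, 1.208, -1.207]
ft_force: [-0.4, -0.2, -1.8]
opening: 0.328
```

Run:
```python
from h import *
to(516.3,325.7,200,0)
snap('scene','s2.png')
```

```text
t 3.925 pos [580.8  13.6 146.9] tilt [-0.001 -0.    -1.   ] zaxis az 0.2 q [-0.29  0.66  0.35  1.8  -0.32  0.73  0.23] F [-0.4 -0.2 -1.8] op 0.328
offset [-312.3  -53.1  -63.6] spin 0.003
```

Emit:
move_arm --steps '[{"jaw": 15, "offset": [0, -20, 0], "spin": 0}, {"jaw": 15, "offset": [-10, -40, -2], "spin": 0}, {"jaw": 15, "offset": [-40, -50, -8], "spin": 0}, {"jaw": 15, "offset": [-80, -50, -16], "spin": 0}, {"jaw": 15, "offset": [-120, -50, -25], "spin": 0}]'

```text
time_s: 4.6
position: [555.8, 134.7, 197.2]
orientation: [-1.209, 1.207, -1.208]
ft_force: [-0.2, -0.6, -2.6]
opening: 0.331
```

Emit:
move_arm --steps '[{"jaw": 15, "offset": [-40, 0, -8], "spin": 0}, {"jaw": 15, "offset": [-80, 0, -16], "spin": 0}, {"jaw": 15, "offset": [-120, 0, -24], "spin": 0}, {"jaw": 15, "offset": [-155, 0, -32], "spin": 0}, {"jaw": 15, "offset": [-180, 0, -36], "spin": 0}]'

```text
time_s: 5.22
position: [518.3, 315.8, 196.8]
orientation: [-1.211, 1.206, -1.205]
ft_force: [0.2, 0.4, -3.0]
opening: 0.329
```

Run:
```python
from h import *
to(516.3,325.7,30,0)
s=snap('scene','s3.png')
```

```text
t 5.225 pos [518.3 315.8 196.8] tilt [-0.     0.001 -1.   ] zaxis az 0.3 q [-0.84  0.64  0.4   1.69 -0.31  0.88 -0.31] F [ 0.2  0.4 -3. ] op 0.329
offset [ -9.7 166.8  -1.9] spin 0.005
```

View pics/s3.png

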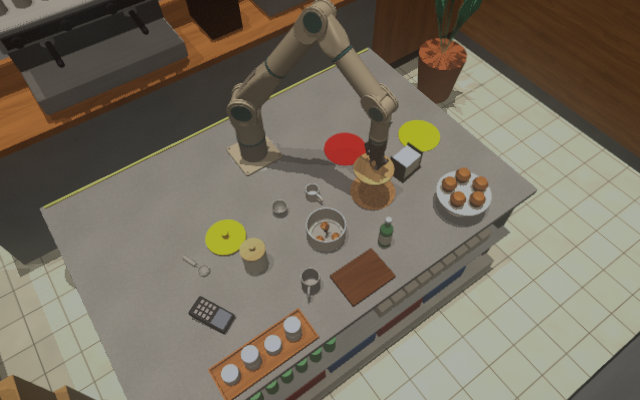

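The lid hangs from the gripper at (375,165) and the open pot at (326,230) shows the cookies and grip. Lowering onto the mat.

Emit:
move_arm --steps '[{"jaw": 15, "offset": [-10, 20, -2], "spin": 0}, {"jaw": 15, "offset": [-10, 60, -2], "spin": 0}, {"jaw": 15, "offset": [-10, 100, -2], "spin": 0}, {"jaw": 15, "offset": [-10, 135, -2], "spin": 0}, {"jaw": 15, "offset": [-10, 150, -2], "spin": 0}]'

```text
time_s: 5.9
position: [515.8, 321.5, 43.5]
orientation: [-1.215, 1.209, -1.208]
ft_force: [-0.7, 0.1, -3.0]
opening: 0.331
```

Emit:
move_arm --steps '[{"jaw": 15, "offset": [0, 4, 0], "spin": 0}, {"jaw": 15, "offset": [0, 8, 0], "spin": 0}, {"jaw": 15, "offset": [0, 11, 0], "spin": 0}, {"jaw": 15, "offset": [0, 13, 0], "spin": 0}, {"jaw": 15, "offset": [0, 14, 0], "spin": 0}]'

```text
time_s: 6.52
position: [517.3, 323.7, 32.6]
orientation: [-1.21, 1.207, -1.207]
ft_force: [0.4, -0.9, -2.9]
opening: 0.335
```

Emit:
move_arm --steps '[{"jaw": 15, "offset": [-1, 1, 0], "spin": 0}, {"jaw": 15, "offset": [-2, 2, 0], "spin": 0}, {"jaw": 15, "offset": [-2, 3, 0], "spin": 0}, {"jaw": 15, "offset": [-2, 3, 0], "spin": 0}]'

```text
time_s: 7.02
position: [517.1, 325.8, 29.4]
orientation: [-1.21, 1.207, -1.206]
ft_force: [-0.5, 0.8, -1.0]
opening: 0.331
```

Emit:
move_arm --steps '[{"jaw": 15, "offset": [0, 1, 0], "spin": 0}, {"jaw": 15, "offset": [0, 1, 0], "spin": 0}]'

```text
time_s: 7.28
position: [517.1, 325.8, 29.4]
orientation: [-1.21, 1.207, -1.206]
ft_force: [-3.1, -0.5, 6.3]
opening: 0.326
```

In contact. Releasing and rising.

Emit:
move_arm --steps '[{"jaw": 40, "offset": [0, -1, 0], "spin": 0}, {"jaw": 60, "offset": [0, -1, 0], "spin": 0}, {"jaw": 85, "offset": [0, -1, 0], "spin": 0}, {"jaw": 85, "offset": [0, -10, 0], "spin": 0}, {"jaw": 85, "offset": [0, -40, 0], "spin": 0}]'

```text
time_s: 7.9
position: [516.1, 324.8, 67.7]
orientation: [-1.214, 1.208, -1.207]
ft_force: [0.0, -0.8, 0.2]
opening: 0.996
```

Emit:
move_arm --steps '[{"jaw": 85, "offset": [0, -50, 0], "spin": 0}, {"jaw": 85, "offset": [0, -100, 0], "spin": 0}, {"jaw": 85, "offset": [10, -150, 2], "spin": 0}, {"jaw": 85, "offset": [60, -200, 10], "spin": 0}, {"jaw": 85, "offset": [110, -200, 20], "spin": 0}]'

```text
time_s: 8.52
position: [539.3, 216.1, 272.3]
orientation: [-1.205, 1.201, -1.205]
ft_force: [2.0, -1.0, -0.3]
opening: 0.997
```

Run:
```python
from h import *
to(581,13,240)
t=snap('top'); s=snap('scene')
a=cv2.resize(t['color'][150:250,220:400],None,fx=4,fy=4,interpolation=2); b=cv2.resize(s['color'][170:260,290:420],None,fx=4,fy=4,interpolation=2)
c=np.zeros((600,800,3),np.uint8)
c[:280,:720]=a[:280]; 
c[280:600,:520]=b[:320,:520]
cv2.imwrite('pics/c2.png',c[:,:,::-1])
```

```text
t 8.525 pos [539.3 216.1 272.3] tilt [ 0.007  0.004 -1.   ] zaxis az 0.4 q [-0.72  0.51  0.45  1.68 -0.26  1.   -0.17] F [ 2.  -1.  -0.3] op 0.997
offset [203.5  31.9  40.2] spin None
```

View pics/c2.png

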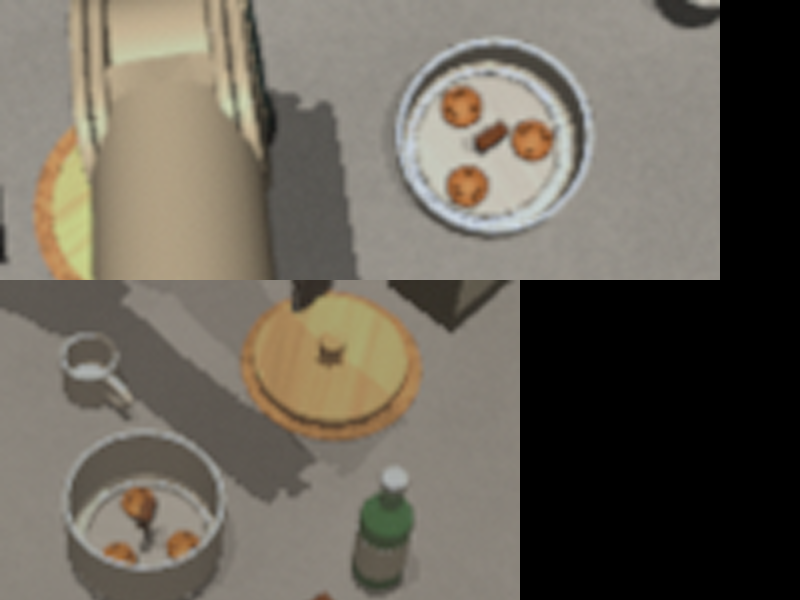

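The lid sits knob up, concentric on the cork. The top view shows the grip at about (342,184) with its long axis slanted, and all three cookies in place. Moving over the pot for a wrist view.

Emit:
move_arm --steps '[{"jaw": 60, "offset": [50, 5, 10], "spin": 0}, {"jaw": 60, "offset": [100, 12, 20], "spin": 0}, {"jaw": 60, "offset": [150, 20, 30], "spin": 0}, {"jaw": 60, "offset": [200, 25, 40], "spin": 0}, {"jaw": 60, "offset": [203, 25, 40], "spin": 0}]'

```text
time_s: 9.25
position: [578.0, 6.8, 243.6]
orientation: [-1.209, 1.212, -1.216]
ft_force: [-0.2, 1.0, -0.5]
opening: 0.701
```

Run:
```python
from h import *
w=snap('wrist'); to(581,13,130)
im=w['color'].copy(); a=proj(w,[[581,13,77]]); print(a)
c=im[100:300,220:420]; cv2.imwrite('pics/w2.png',cv2.resize(c,None,fx=3,fy=3,interpolation=2)[:,:,::-1])
u,v=a[0].astype(int)
hsv=cv2.cvtColor(im,cv2.COLOR_RGB2HSV); print(hsv[v-30:v+31:6,u-30:u+31:6].tolist()[4:7])
```

```text
t 9.3 pos [577.9   9.7 243.5] tilt [-0.    -0.001 -1.   ] zaxis az -0.1 q [-0.35  0.54  0.44  1.72 -0.27  0.94  0.2 ] F [-0.2  0.1 -0.4] op 0.705
offset [ -3.4 113.5   3.1] spin None
[[318.54020771 177.56422227]]
[[[16, 28, 137], [16, 28, 138], [17, 29, 139], [15, 29, 140], [11, 159, 80], [11, 158, 76], [11, 145, 58], [14, 27, 141], [15, 26, 140], [15, 23, 131], [17, 27, 133]], [[20, 27, 141], [16, 28, 137], [18, 24, 137], [17, 26, 135], [16, 28, 139], [11, 153, 80], [10, 150, 75], [10, 140, 51], [15, 26, 135], [17, 27, 132], [16, 25, 135]], [[18, 25, 134], [17, 26, 135], [21, 24, 136], [17, 30, 137], [15, 26, 137], [11, 105, 68], [11, 153, 80], [11, 153, 75], [15, 26, 135], [19, 26, 136], [17, 27, 134]]]
```

View pics/w2.png

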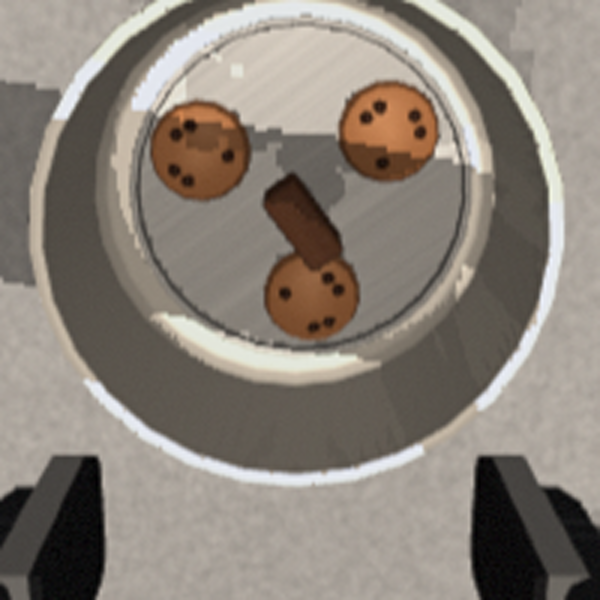

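The wrist crop shows the grip block with its top face at crop (297,217), i.e. full-picture (319,172), slanted. Measuring the top face.

Run:
```python
from h import *
w=snap('wrist'); s=arm.get_state(); hsv=cv2.cvtColor(w['color'],cv2.COLOR_RGB2HSV)
for lo in (66,30):
    m=cv2.inRange(hsv,(6,95,lo),(16,190,95)); m[:150]=0;m[200:]=0;m[:,:300]=0;m[:,340:]=0
    m=cv2.morphologyEx(m,cv2.MORPH_OPEN,np.ones((3,3)))
    c=max(cv2.findContours(m,0,2)[0],key=cv2.contourArea).reshape(-1,2)
    P=onz(w,c,77)[:,:2].astype(np.float32); print(c.mean(0),cv2.minAreaRect(P)); print(cv2.boxPoints(cv2.minAreaRect(P)))
to(580,12,130)
```

```text
[321.51219512 179.53658537] ((583.0955810546875, 14.665565490722656), (12.451419830322266, 28.621673583984375), 34.46150207519531)
[[569.8646     22.942112 ]
 [586.0603     -0.6566465]
 [596.32654     6.389019 ]
 [580.13086    29.987778 ]]
[321.45 176.6 ] ((582.8984375, 15.682777404785156), (15.713882446289062, 32.696956634521484), 33.59830093383789)
[[567.3074     24.95227  ]
 [585.40076    -2.2822561]
 [598.4895      6.4132843]
 [580.3961     33.64781  ]]
t 9.35 pos [577.9  12.1 243.5] tilt [-0.  0. -1.] zaxis az 0.1 q [-0.35  0.54  0.44  1.72 -0.28  0.94  0.2 ] F [-0.8  1.1  0.4] op 0.703
offset [  0.2 113.5   2.1] spin None
```

Emit:
move_arm --steps '[{"jaw": 60, "offset": [-1, 20, 3], "spin": -0.15}, {"jaw": 60, "offset": [-2, 50, 5], "spin": -0.3}, {"jaw": 60, "offset": [-2.6, 80, 5], "spin": -0.45}, {"jaw": 60, "offset": [-2.6, 100, 5], "spin": -0.6}, {"jaw": 60, "offset": [-2.6, 105, 5], "spin": -0.6}]'

```text
time_s: 9.98
position: [582.1, 17.5, 137.3]
orientation: [-1.436, 0.756, -0.752]
ft_force: [-0.3, -0.1, -0.0]
opening: 0.703
```

Run:
```python
from h import *
w=snap('wrist'); hsv=cv2.cvtColor(w['color'],cv2.COLOR_RGB2HSV)
to(583,14.7,46,34.5)
im=w['color'].copy()
cv2.circle(im,tuple(int(q) for q in proj(w,[583,14.7,77])[0]),2,(0,0,255),-1)
cv2.imwrite('pics/w3.png',im[:,:,::-1])
```

```text
t 10.025 pos [582.5  17.  137.5] tilt [-0.002  0.001 -1.   ] zaxis az 34.5 q [-0.21  0.66  0.22  1.8  -0.21  0.7   0.72] F [1.2 0.6 1.2] op 0.703
offset [ 2.3 91.5 -0.8] spin 0.0
```

View pics/w3.png

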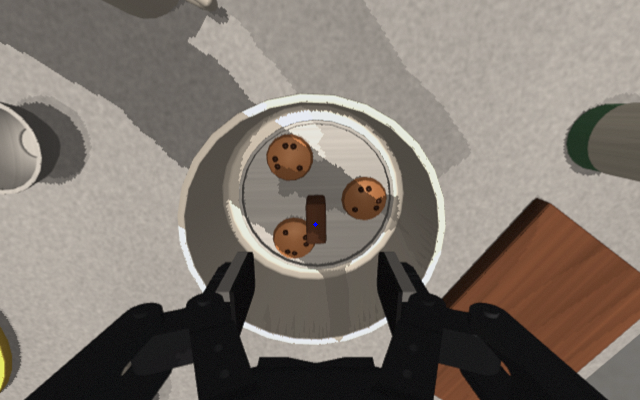

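The grip block (316,225) is square to the jaws and midway between the fingers. Descending and closing.

Emit:
move_arm --steps '[{"jaw": 60, "offset": [2, 30, 0], "spin": 0}, {"jaw": 60, "offset": [2, 60, 0], "spin": 0}, {"jaw": 60, "offset": [2, 80, 0], "spin": 0}, {"jaw": 60, "offset": [2, 89, 0], "spin": 0}, {"jaw": 60, "offset": [2, 91, 0], "spin": 0}]'

```text
time_s: 10.65
position: [584.6, 14.1, 47.7]
orientation: [-1.435, 0.754, -0.755]
ft_force: [-0.2, -0.0, 0.9]
opening: 0.702
```

Emit:
move_arm --steps '[{"jaw": 30, "offset": [0, 0, 0], "spin": 0}, {"jaw": 18, "offset": [0, 0, 0], "spin": 0}, {"jaw": 5, "offset": [0, 0, 0], "spin": 0}, {"jaw": 0, "offset": [0, 0, 0], "spin": 0}, {"jaw": 0, "offset": [0, 0, 0], "spin": 0}]'

```text
time_s: 11.28
position: [584.9, 13.7, 48.2]
orientation: [-1.435, 0.754, -0.756]
ft_force: [-0.6, 0.3, 6.2]
opening: 0.155
```

Emit:
move_arm --steps '[{"jaw": 0, "offset": [0, 0, 0], "spin": 0}, {"jaw": 0, "offset": [0, -2, 0], "spin": 0}, {"jaw": 0, "offset": [0, -5, 0], "spin": 0}, {"jaw": 0, "offset": [0, -9, 0], "spin": 0}, {"jaw": 0, "offset": [0, -14, 0], "spin": 0}]'

```text
time_s: 11.9
position: [584.0, 13.6, 61.4]
orientation: [-1.436, 0.755, -0.754]
ft_force: [0.2, 0.6, -2.3]
opening: 0.152
```

Emit:
move_arm --steps '[{"jaw": 0, "offset": [0, -6, 0], "spin": 0}, {"jaw": 0, "offset": [0, -12, 0], "spin": 0}, {"jaw": 0, "offset": [0, -19, 0], "spin": 0}, {"jaw": 0, "offset": [0, -26, 0], "spin": 0}, {"jaw": 0, "offset": [0, -33, 0], "spin": 0}]'

```text
time_s: 12.52
position: [584.2, 13.6, 94.8]
orientation: [-1.436, 0.755, -0.755]
ft_force: [-0.4, -0.8, -3.5]
opening: 0.149
```

Run:
```python
from h import *
to(584,14,240)
t=snap('top'); s=snap('scene')
c=np.zeros((600,800,3),np.uint8)
c[:320,:480]=cv2.resize(s['color'][180:260,270:390],None,fx=4,fy=4,interpolation=2)
w=snap('wrist'); c[320:520,480:]=cv2.resize(w['color'],(320,200))
c[320:600,:480]=cv2.resize(t['color'][150:220,290:410],None,fx=4,fy=4,interpolation=2)
cv2.imwrite('pics/c3.png',c[:,:,::-1])
```

```text
t 12.525 pos [584.2  13.6  94.8] tilt [ 0.  0. -1.] zaxis az 34.5 q [-0.19  0.72  0.19  1.83 -0.22  0.61  0.74] F [-0.4 -0.8 -3.5] op 0.149
offset [-5.000e-01 -1.452e+02  1.000e-01] spin None
```

View pics/c3.png

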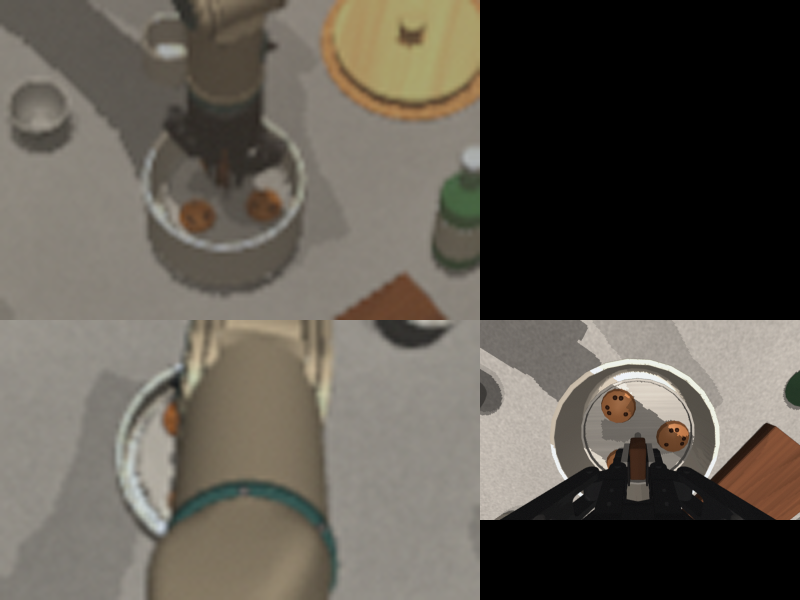

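The tray is rising level inside the pot, cookies on. Continuing up smoothly.

Emit:
move_arm --steps '[{"jaw": 0, "offset": [0, -8, 0], "spin": 0}, {"jaw": 0, "offset": [0, -18, 0], "spin": 0}, {"jaw": 0, "offset": [0, -29, 0], "spin": 0}, {"jaw": 0, "offset": [0, -40, 0], "spin": 0}, {"jaw": 0, "offset": [0, -51, 0], "spin": 0}]'

```text
time_s: 13.3
position: [584.3, 13.6, 146.2]
orientation: [-1.436, 0.754, -0.755]
ft_force: [1.4, 0.4, -2.8]
opening: 0.156
```

Emit:
move_arm --steps '[{"jaw": 0, "offset": [0, -11, 0], "spin": 0}, {"jaw": 0, "offset": [0, -22, 0], "spin": 0}, {"jaw": 0, "offset": [0, -33, 0], "spin": 0}, {"jaw": 0, "offset": [0, -44, 0], "spin": 0}, {"jaw": 0, "offset": [0, -55, 0], "spin": 0}]'

```text
time_s: 13.92
position: [584.1, 13.6, 201.0]
orientation: [-1.436, 0.755, -0.755]
ft_force: [-0.4, -0.2, -3.9]
opening: 0.156
```

Emit:
move_arm --steps '[{"jaw": 0, "offset": [0, -11, 0], "spin": 0}, {"jaw": 0, "offset": [0, -20, 0], "spin": 0}, {"jaw": 0, "offset": [0, -26, 0], "spin": 0}, {"jaw": 0, "offset": [0, -30, 0], "spin": 0}, {"jaw": 0, "offset": [0, -32, 0], "spin": 0}]'

```text
time_s: 14.55
position: [584.1, 13.6, 232.3]
orientation: [-1.436, 0.755, -0.755]
ft_force: [-0.3, -0.3, -3.4]
opening: 0.15
```

Emit:
move_arm --steps '[{"jaw": 0, "offset": [0, 0, 0], "spin": 0}, {"jaw": 0, "offset": [0, 0, 0], "spin": 0}, {"jaw": 0, "offset": [0, 0, 0], "spin": 0}, {"jaw": 0, "offset": [0, 0, 0], "spin": 0}]'

```text
time_s: 15.05
position: [584.2, 13.6, 232.2]
orientation: [-1.436, 0.755, -0.754]
ft_force: [-0.3, -0.7, -3.8]
opening: 0.159
```

Run:
```python
from h import *
to(584,14,234)
s=snap('scene'); w=snap('wrist')
c=np.zeros((600,800,3),np.uint8)
c[:400,:800]=cv2.resize(s['color'][150:270,230:470],(800,400),interpolation=2)
c[400:,:320]=cv2.resize(w['color'],(320,200)); t=snap('top'); c[400:,400:720]=cv2.resize(t['color'],(320,200))
cv2.imwrite('pics/c4.png',c[:,:,::-1])
```

```text
t 15.05 pos [584.2  13.6 232.2] tilt [-0.  0. -1.] zaxis az 34.5 q [-0.24  0.54  0.26  1.71 -0.17  0.91  0.69] F [-0.3 -0.7 -3.8] op 0.159
offset [-0.4 -1.8  0.1] spin None
```

View pics/c4.png

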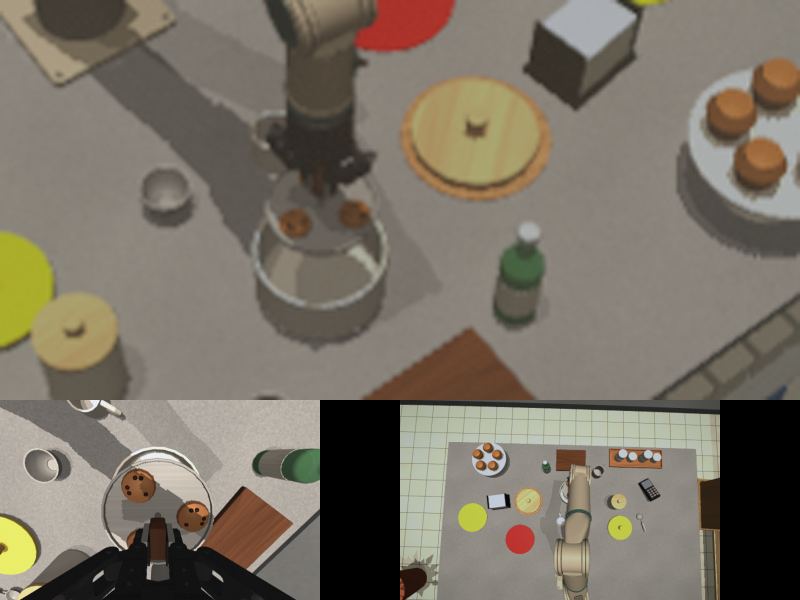

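The tray is level above the empty pot with the cookies on it, and the lid is centred on the cork. Handing in.

```bash
python3 -c "
from station import arm
print(arm.close_job())"
```

```text
the job is handed in; nothing more can be done
None
```

I took the wooden lid off the pot and set it knob up on the cork mat. I then lifted the tray out by its grip and handed the job in with the tray held still above the pot, at 15 s of the 69 s allowed.

- **Lid:** it came down about 1 mm from the mat's measured centre. I released it at about 6 N of contact force. The last scene picture shows it concentric on the cork.
- **Tray:** the tool reads level. By reckoning from the tool height, the underside is about 190 mm up, roughly 95 mm above the rim. The opening of 0.159 (about 13.6 mm) fits the 14 mm grip, and the pull of about 3.8 N on the tool fits the tray with its cookies.
- **Cookies:** two were in plain view on the tray in the last pictures. The third was only partly visible in the wrist view because the gripper covers it.
- **Other objects:** nothing else on the counter looked moved, though I only checked this by eye in the pictures.
- **Disagreements:** my first eyeballed reading of the knob from the scene camera was about 10 mm off the top view. The lid outline and knob in the wrist view settled it within 2 mm of the top view. No other checks failed.

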